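# Line up the pouring spout of the big jug's screw lid

## Task

Screw the lid of the larger handled jug further on, clockwise seen from above, until its pouring spout points straight away from the jug's handle, as it already does on the smaller jug, then let go of it. The thread has no stop there, so stop turning when it is in line, and leave the smaller jug's lid as it is.

Things in the scene. Friction and masses are not known exactly. Their poses are not given: they have to be found in the camera images.
- big_lid (a joint): Turn of the larger jug's screw lid, rad: 0 = spout straight away from the handle; grows clockwise seen from above. Starts at -1.3 to -0.6; no stop at 0, thread ends at -1.6 and 1.0. Stiff (0.2 N m), stays where left, sinks 1 mm per rad clockwise. The jug (clear, 100 mm across, black handle) is clamped in a steel cup fixed to the table. The jugs may swap sides and stand turned up to 0.8 rad.
- big_lid_grip (a point): Grasp point on the larger jug's lid axis, 0.18 m up: in the upright flat grey bar (64 mm long, 12 thick, 37 high) across the aluminium lid disc (106 mm across, 18 thick), 25 mm above the disc's top, 12 below the bar's. Turns with the lid: x along the bar towards the spout (open chute on the rim, 36 mm wide, ends 92 mm from the axis, 6 mm higher than the disc's top), y across the bar, z up.
- small_lid (a joint): Turn of the smaller jug's lid, of the same design: 0 = spout straight away from that jug's handle, growing clockwise. It starts within 0.05 of 0 and is to be left alone.
- small_lid_grip (a point): The same point on the smaller jug's lid, 0.14 m above the table: jug 78 mm across, lid 84 mm, bar 50 mm long, 12 thick, 37 high, chute ending 81 mm from the axis. The jugs' axes are at least 0.2 m apart. Closed jars 105 mm high stand loose beyond both jugs, away from the robot.
There are look-alikes about, which are no part of the job. What is shaped like the part that bears small_lid but turquoise is not meant.

How it is judged:
At the end, for the whole second after the job is handed in: The larger jug's spout points straight away from its handle within 0.2 rad (11 degrees), its lid is at rest, and the smaller jug's lid still reads within 0.2 rad of 0 (value of joint big_lid between -0.2 and 0.2 rad and velocity of joint big_lid between -0.05 and 0.05 rad/s and value of joint small_lid between -0.2 and 0.2 rad); the robot touches nothing.
It fails at once if the smaller jug's lid is turned (more than 0.2 rad from 0) (value of joint small_lid above 0.2 rad or value of joint small_lid below -0.2 rad).
It also fails if it takes over 29 s, if anything falls off the work surface, if the arm or the gripper's body presses on something with over 40 N, if the wrist force passes 120 N, or if a joint passes its speed limit or range.

## Robot

A 6-joint arm with a two-finger parallel gripper is mounted at the origin on the work surface. World frame = base frame: x ahead of the robot, y to its left, z up, the work surface at z = 0. Lengths are in m, angles in rad, forces in N, time in s.
With the tool pointing down it reaches from about 0.425 to 0.95 m from the base axis. Payload 3.5 kg.
Tool frame: the origin (TCP) lies on the centre line of the jaws, within the pads' length; the fingertips stand 11 mm ahead of it and the grasp point (between the pads) lies 8 mm behind it; y points along the fingers, x is the direction in which the jaws open and shut, and the axes are right-handed (so a half turn about y gives the same grasp; the last joint's range is limited). The gripper opens to 85 mm and grips with 20 to 120 N. Pads are 22 mm wide; open, the fingers measure 114 mm over their backs; the gripper's body (76 mm by 85 mm) begins 54 mm behind the grasp point. The pads swing forward as they close: fully open they stand 13 mm farther back than shut.
Start: joints at [-1.374, 0.286, 1.577, -0, 1.279, -0.15], TCP at [0.229, -0.635, 0.242] pointing down, gripper open.
Joint ranges: [-2.77, 2.77], [-0.9, 2.22], [0.21, 2.48], [-1.53, 4.67], [0.24, 2.81], [-2.84, 2.84]. Speed limits (rad/s): [2.79, 2.79, 3.14, 3.14, 3.14, 3.14].

## Interface

Orientations are given as a unit quaternion [x, y, z, w].
In Python, from plant import get_state, read_camera, sign_off gives the robot as it stands.
- The arm moves only by the shell command python3 -m inch 'ROWS' [FORCE]. ROWS is JSON, a list of rows, each an object of numbers: "ax", "ay", "az": the turn, a rotation vector about the tool's x, y, z in rad; "x", "y", "z": the shift along the tool's x, y, z in mm; "hand": the closure, from -1 (fully open) to 1 (shut). In form: [{"ax": .., "ay": .., "az": .., "x": .., "y": .., "z": .., "hand": ..}, ...]. A call has 1 to 5 rows; each row shifts and turns the commanded pose from where the row before left it, along the tool's axes as they then stand; what a row does not reach is not made up. A row lasts 1/12 s, in which the tool goes at most 41.7 mm and 7.16 degrees, less where a joint would pass 70% of its speed; a pose out of reach is approached as far as the arm can. A call with a gripper value outside its range is refused whole. The fingers move at their own pace and stop on an object; FORCE is the grip in N (left out, the last holds). Time passes only in rows, so rows that do not move let the fingers close. It gives the time, the measured TCP pose, the force and the opening at its end, in the units of the state.
- get_state(): the state, without advancing time (a new reading comes with each control period).
- read_camera(name): name is "side" or "top" or "wrist"; returns a dict with "img" (480x640x3 uint8, red, green, blue), "fov_y" (degrees; the focal length in pixels is half the picture's height over the tangent of half this angle, whatever the lens; pixels are square), "cx", "cy" (the principal point, pixels), "T" (4x4, takes a point from camera to world coordinates); the wrist camera has in their place "T_tool_cam" (4x4, takes a point from camera to tool coordinates, whose origin is the TCP and whose axes are the tool frame's). Camera axes: x right, y down, z forward; pixel columns grow to the right and rows downward; lengths in m; the calibration is good to about 2 mm. The wrist camera is an equidistant fisheye: a pixel r from the principal point sees the ray r / f radians off the axis. A picture is of the moment at which its call begins: read the wrist's pose just before it. There is no depth.
- sign_off(): hands the job in, once; it reports no verdict.
The state is a dict: "time": time; "qpos": joint angles; "dq": joint speeds; "joint_efforts": joint torques, N m; "eef_pos": TCP position; "tcp_rot": TCP orientation; "contact_force": force on the tool from outside, world axes, zero at the start; "wrist_torque": the same for the moment, N m; "opening": opening from 0.0 (shut) to 1.0 (fully open).
Only numpy, scipy, OpenCV 4.12 (cv2) and the standard library are available. Lean on these libraries where they do the work, as an engineer would, in place of code of your own. Each camera call takes 0.05 s, during which the arm holds its last target. There are 200 camera calls.

## Working session

There is one attempt and no reset: what is moved stays moved. The work goes in short steps, Python scripts to look and compute and a shell command to move; the robot and the scene stay as the last step left them, time stands still between calls to the robot, and variables do not carry over. Pictures are saved under pics/ and viewed, about 8 in all and at most 12, crops included, and the job is handed in when it is done.

```bash
mkdir -p pics; cat > h.py <<'E'
import numpy as np,cv2
from scipy.spatial.transform import Rotation as R
from plant import get_state,read_camera
def snap(n):
    s=get_state();c=read_camera(n);
    if 'T' not in c:
        W=np.eye(4);W[:3,:3]=R.from_quat(s['tcp_rot']).as_matrix();W[:3,3]=s['eef_pos'];c['T']=W@np.array(c['T_tool_cam'])
    c['T']=np.array(c['T']);c['f']=240/np.tan(np.radians(c['fov_y']/2));c['fish']=n=='wrist';return c
def save(c,p,box=None,k=1):
    im=c['img'][:,:,::-1]
    if box: x0,y0,x1,y1=box;im=im[y0:y1,x0:x1]
    cv2.imwrite(p,cv2.resize(im,None,fx=k,fy=k,interpolation=cv2.INTER_CUBIC))
def ray(c,u,v):
    a=np.array([u-c['cx'],v-c['cy']])/c['f']
    if c['fish']:
        r=np.linalg.norm(a);d=np.r_[np.sin(r)*a/max(r,1e-9),np.cos(r)]
    else: d=np.r_[a,1]
    d=c['T'][:3,:3]@d;return c['T'][:3,3],d/np.linalg.norm(d)
def onz(c,u,v,z):
    o,d=ray(c,u,v);return o+d*(z-o[2])/d[2]
def tri(*rs):
    A=0;b=0
    for o,d in rs:
        P=np.eye(3)-np.outer(d,d);A=A+P;b=b+P@o
    p=np.linalg.solve(A,b);return p,[np.linalg.norm(np.cross(p-o,d)) for o,d in rs]
def proj(c,p):
    q=np.linalg.inv(c['T'])@np.r_[p,1]
    return c['f']*q[:2]/q[2]+[c['cx'],c['cy']]
E
python3 - <<'E'
from h import *
import pickle
s=get_state();print(s)
C={}
for n in('top','side','wrist'):
    c=snap(n);C[n]=c;save(c,f'pics/{n}0.png');print(n,c['f'],c['cx'],c['cy'],c['T'].round(3).tolist())
pickle.dump(C,open('c0.pkl','wb'))
E
```

```text
{'time': 0.0, 'qpos': array([-1.37404288e+00,  2.87166802e-01,  1.57817372e+00,  3.08384436e-05,
        1.27859900e+00, -1.49994262e-01]), 'dq': array([-0.00082041,  0.00019939,  0.00062997,  0.00067822, -0.00121968,
       -0.0005869 ]), 'joint_efforts': array([-3.32714053e-04, -4.05977511e+01, -2.92630488e+01, -9.96272956e-05,
        5.79765197e-03,  4.93686798e-06]), 'eef_pos': array([ 0.22930647, -0.63418863,  0.24094817]), 'tcp_rot': array([-0.57817488,  0.40684625, -0.40566012,  0.57933566]), 'contact_force': array([-0.81306158, -0.69430873,  0.04357962]), 'wrist_torque': array([ 0.0023814 , -0.01912891, -0.02650515]), 'opening': 1.001380050425296}
top 504.0856145951198 314.45251520203493 237.30416663578123 [[0.012, -0.991, 0.134, 0.377], [-1.0, -0.016, -0.027, 0.003], [0.029, -0.133, -0.991, 0.955], [0.0, 0.0, 0.0, 1.0]]
side 493.40182596987955 320.63485831797726 236.43673594992714 [[-0.782, -0.458, 0.422, 0.082], [-0.623, 0.587, -0.517, 0.474], [-0.01, -0.667, -0.745, 0.822], [0.0, 0.0, 0.0, 1.0]]
wrist 371.64829954431775 321.8205466469977 239.1439505418843 [[0.341, -0.889, -0.305, 0.309], [-0.94, -0.323, -0.11, -0.606], [-0.001, 0.325, -0.946, 0.372], [0.0, 0.0, 0.0, 1.0]]
```

View pics/top0.png

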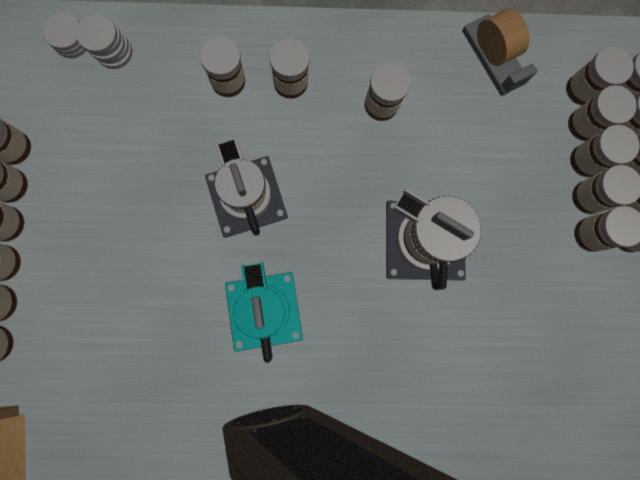

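View pics/side0.png

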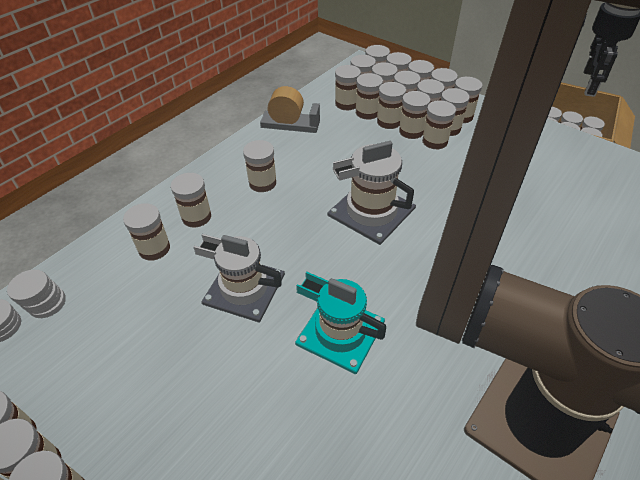

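The top view shows three jugs: grey large (446,229), grey small (240,185) and turquoise (262,310), which is the decoy. The large grey one fits: it is the biggest, and its spout at (411,205) is not opposite its handle at (439,278). I'll confirm that in an enlarged crop of both views.

```bash
python3 - <<'E'
import pickle
from h import *
C=pickle.load(open('c0.pkl','rb'))
def cr(c,x,y,w,h):return cv2.resize(c['img'][y:y+h,x:x+w,::-1],None,fx=4,fy=4,interpolation=cv2.INTER_CUBIC)
cv2.imwrite('pics/crop.png',np.hstack([cr(C['top'],375,175,100,120),cr(C['side'],322,130,100,120)]))
E
```

```text
(no output)
```

View pics/crop.png

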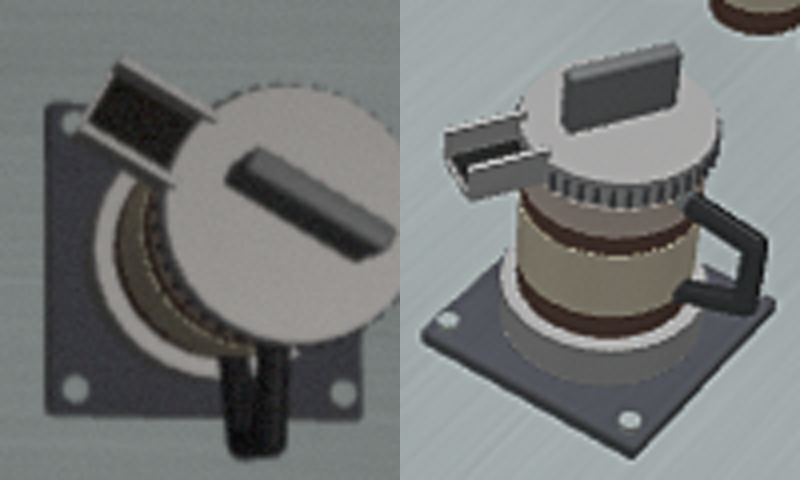

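The crop confirms it: grey lid with a knurled rim, spout left (crop 100,95) and handle pointing down (crop 258,450), so the lid is well short of in line. Now the triangulation.

```bash
python3 - <<'E'
import pickle
from h import *
C=pickle.load(open('c0.pkl','rb'));T,S=C['top'],C['side']
t=lambda x,y:ray(T,375+x/4,175+y/4)
s=lambda x,y:ray(S,322+(x-400)/4,130+y/4)
P={}
for n,a,b in [('disc',(296,214),(620,123)),('spA',(122,60),(445,130)),('spB',(78,130),(469,165)),('hTop',(275,440),(758,238)),('hBot',(245,452),(745,300)),('barL',(245,165),(568,72)),('barR',(390,237),(678,46))]:
    p,e=tri(t(*a),s(*b));P[n]=p;print(n,p.round(4),np.round(e,4))
ang=lambda v:np.arctan2(v[1],v[0])
d=P['disc']
h=(P['hTop']+P['hBot'])/2-d; sp=(P['spA']+P['spB'])/2-d
print('handle',ang(h),'spout',ang(sp),'bar',ang(P['barL']-P['barR']),'r',np.hypot(*sp[:2]),np.hypot(*h[:2]))
print('barmid',(P['barL']+P['barR'])/2,'len',np.linalg.norm(P['barL']-P['barR']))
for n,zz,a in [('disc',.155,(296,214)),('spA',.161,(122,60)),('spB',.161,(78,130))]:
    o,dd=t(*a);print(n,o+dd*(zz-o[2])/dd[2])
st=get_state();M=R.from_quat(st['tcp_rot']).as_matrix();print(M.round(3))
E
```

```text
disc [ 0.504  -0.2384  0.1473] [0.0003 0.0003]
spA [ 0.5643 -0.1648  0.1599] [0.0008 0.0008]
spB [ 0.5342 -0.1456  0.165 ] [0.0008 0.0008]
hTop [ 0.4131 -0.2363  0.1175] [0.0002 0.0002]
hBot [ 0.4113 -0.234   0.0751] [0.0022 0.0022]
barL [ 0.5157 -0.2038  0.1968] [0.0012 0.0012]
barR [ 0.4884 -0.262   0.1909] [0.0002 0.0002]
handle 3.1060597139426642 spout 1.0722978969106474 bar 1.1321115777146984 r 0.09468964370916083 0.09187694255087152
barmid [ 0.50202213 -0.23288046  0.19386343] len 0.06454398439848211
disc [ 0.50252971 -0.23623776  0.155     ]
spA [ 0.56344054 -0.16496852  0.161     ]
spB [ 0.53430899 -0.1468241   0.161     ]
[[ 0.34  -0.     0.94 ]
 [-0.94   0.002  0.34 ]
 [-0.002 -1.     0.   ]]
```

Measured: lid axis ≈(0.502,-0.236), bar top z≈0.193 (expected 0.192), disc ≈0.15. Spout direction is ≈1.07 rad and straight away from the handle is ≈-0.02, so big_lid ≈-1.08, which is plausible. Next I'll move above the lid and turn the jaws across the bar (-0.72 about tool y).

```bash
python3 -m inch '[{"x":-18.7,"z":26.1,"hand":-1},{"x":-18.7,"z":26.1,"hand":-1},{"x":-18.7,"z":26.1,"hand":-1},{"x":-18.7,"z":26.1,"hand":-1},{"x":-18.7,"z":26.1,"hand":-1}]'
python3 -m inch '[{"x":-18.7,"z":26.1,"hand":-1},{"x":-18.7,"z":26.1,"hand":-1},{"x":-18.7,"z":26.1,"hand":-1},{"x":-18.7,"z":26.1,"hand":-1},{"x":-18.7,"z":26.1,"hand":-1}]'
python3 -m inch '[{"x":-18.7,"z":26.1,"hand":-1},{"x":-18.7,"z":26.1,"hand":-1},{"x":-18.7,"z":26.1,"hand":-1},{"x":-18.7,"z":26.1,"hand":-1},{"x":-18.7,"z":26.1,"hand":-1}]'
python3 -m inch '[{"ay":-0.12,"hand":-1},{"ay":-0.12,"hand":-1},{"ay":-0.12,"hand":-1},{"ay":-0.12,"hand":-1},{"ay":-0.12,"hand":-1}]'
python3 -m inch '[{"ay":-0.12,"hand":-1},{"hand":-1},{"hand":-1}]'
python3 - <<'E'
from h import *
import pickle
s=get_state();print(s['time'],s['eef_pos'],R.from_quat(s['tcp_rot']).as_matrix().round(3).tolist(),s['qpos'].round(2))
C={n:snap(n) for n in('wrist','top')};pickle.dump(C,open('c1.pkl','wb'))
a=cv2.resize(C['wrist']['img'][:,:,::-1],None,fx=1.25,fy=1.25);cv2.imwrite('pics/w1.png',a)
E
```

```text
0.15 [ 0.22934161 -0.63431296  0.24122719] [[0.34, -0.0, 0.94], [-0.94, 0.002, 0.34], [-0.002, -1.0, 0.0]] [-1.37  0.29  1.58 -0.    1.28 -0.15]validation failed for argument at $[0]...
validation failed for argument at $[0]...
validation failed for argument at $[0]...
validation failed for argument at $[0]...
validation failed for argument at $[0]...
```

View pics/w1.png

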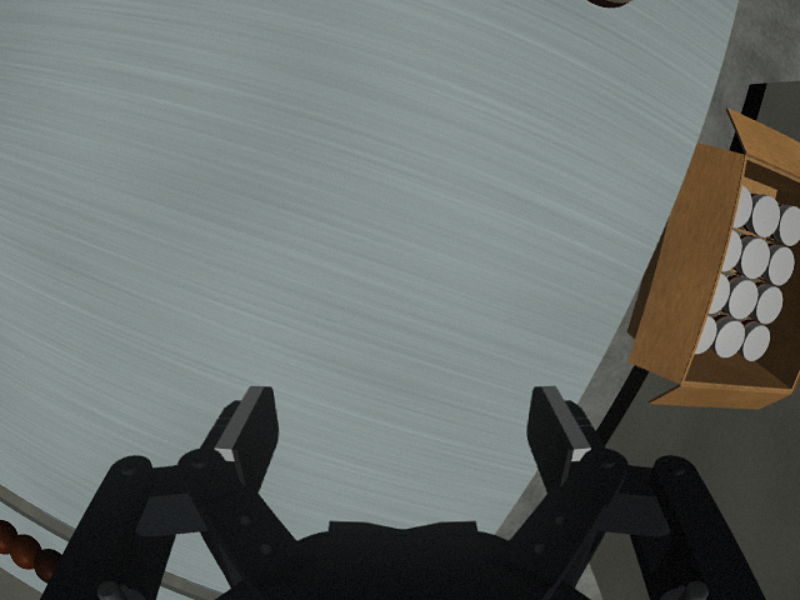

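The robot hasn't moved: the picture shows only bare table. The rows were refused, apparently because every key is required.

```bash
python3 -m inch '[{"ax":0,"ay":0,"az":0,"x":-18.7,"y":0,"z":26.1,"hand":-1},{"ax":0,"ay":0,"az":0,"x":-18.7,"y":0,"z":26.1,"hand":-1},{"ax":0,"ay":0,"az":0,"x":-18.7,"y":0,"z":26.1,"hand":-1},{"ax":0,"ay":0,"az":0,"x":-18.7,"y":0,"z":26.1,"hand":-1},{"ax":0,"ay":0,"az":0,"x":-18.7,"y":0,"z":26.1,"hand":-1}]'
```

```text
time: 0.67
eef_pos: [0.3209, -0.5012, 0.2422]
tcp_rot: [-0.579, 0.406, -0.406, 0.579]
contact_force: [0.8, 0.0, 0.7]
opening: 1.003
```

```bash
python3 -m inch '[{"ax":0,"ay":0,"az":0,"x":-18.7,"y":0,"z":26.1,"hand":-1},{"ax":0,"ay":0,"az":0,"x":-18.7,"y":0,"z":26.1,"hand":-1},{"ax":0,"ay":0,"az":0,"x":-18.7,"y":0,"z":26.1,"hand":-1},{"ax":0,"ay":0,"az":0,"x":-18.7,"y":0,"z":26.1,"hand":-1},{"ax":0,"ay":0,"az":0,"x":-18.7,"y":0,"z":26.1,"hand":-1}]'
python3 -m inch '[{"ax":0,"ay":0,"az":0,"x":-18.7,"y":0,"z":26.1,"hand":-1},{"ax":0,"ay":0,"az":0,"x":-18.7,"y":0,"z":26.1,"hand":-1},{"ax":0,"ay":0,"az":0,"x":-18.7,"y":0,"z":26.1,"hand":-1},{"ax":0,"ay":0,"az":0,"x":-18.7,"y":0,"z":26.1,"hand":-1},{"ax":0,"ay":0,"az":0,"x":-18.7,"y":0,"z":26.1,"hand":-1}]'
python3 -m inch '[{"ax":0,"ay":-0.12,"az":0,"x":0,"y":0,"z":0,"hand":-1},{"ax":0,"ay":-0.12,"az":0,"x":0,"y":0,"z":0,"hand":-1},{"ax":0,"ay":-0.12,"az":0,"x":0,"y":0,"z":0,"hand":-1},{"ax":0,"ay":-0.12,"az":0,"x":0,"y":0,"z":0,"hand":-1},{"ax":0,"ay":-0.12,"az":0,"x":0,"y":0,"z":0,"hand":-1}]'
python3 -m inch '[{"ax":0,"ay":-0.12,"az":0,"x":0,"y":0,"z":0,"hand":-1},{"ax":0,"ay":0,"az":0,"x":0,"y":0,"z":0,"hand":-1},{"ax":0,"ay":0,"az":0,"x":0,"y":0,"z":0,"hand":-1}]'
python3 - <<'E'
from h import *
import pickle
s=get_state();print(s['time'],s['eef_pos'],R.from_quat(s['tcp_rot']).as_matrix().round(3).tolist(),s['qpos'].round(2))
C={n:snap(n) for n in('wrist','top')};pickle.dump(C,open('c1.pkl','wb'))
a=cv2.resize(C['wrist']['img'][:,:,::-1],None,fx=1.25,fy=1.25);cv2.imwrite('pics/w2.png',a)
E
```

```text
time: 1.08
eef_pos: [0.412, -0.3687, 0.2424]
tcp_rot: [-0.579, 0.406, -0.406, 0.579]
contact_force: [0.5, -0.7, 0.4]
opening: 1.005
time: 1.5
eef_pos: [0.5029, -0.2364, 0.2424]
tcp_rot: [-0.579, 0.406, -0.406, 0.579]
contact_force: [0.6, -0.7, 0.3]
opening: 1.0
time: 1.92
eef_pos: [0.5023, -0.2376, 0.2422]
tcp_rot: [-0.674, 0.215, -0.215, 0.674]
contact_force: [0.5, -0.3, 0.3]
opening: 0.999
time: 2.17
eef_pos: [0.5023, -0.2379, 0.2423]
tcp_rot: [-0.684, 0.177, -0.177, 0.685]
contact_force: [0.2, 0.2, 0.3]
opening: 0.996
2.1667 [ 0.50225437 -0.23785727  0.24225651] [[0.874, -0.0, 0.486], [-0.486, 0.0, 0.874], [-0.0, -1.0, 0.0]] [-0.62  0.02  1.87  0.    1.25 -0.12]
```

View pics/w2.png

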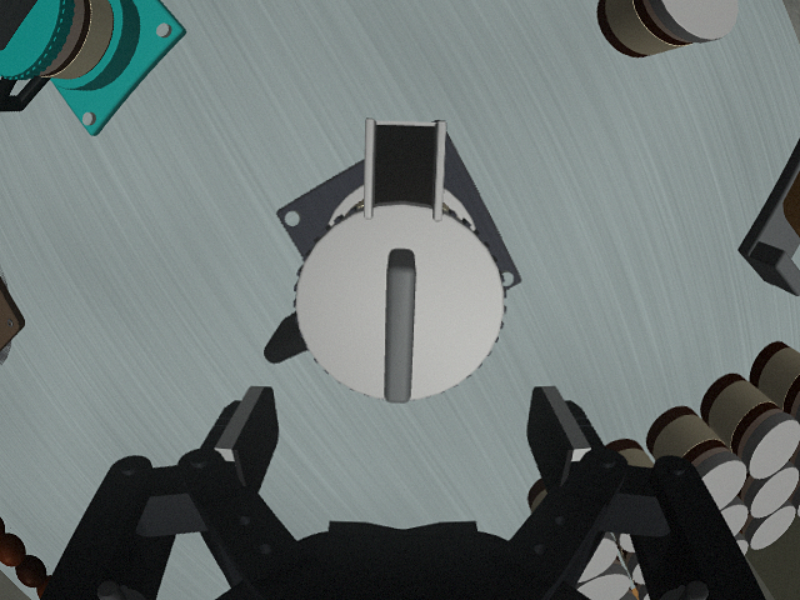

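The wrist view is well aligned: bar from (401,250) to (397,402), spout end (372..441,121), disc 296..505 across, handle at lower left (285,345). I'll compute positions from this view and cross-check heights against the top view.

```bash
python3 - <<'E'
import pickle
from h import *
C=pickle.load(open('c1.pkl','rb'));w=C['wrist'];C0=pickle.load(open('c0.pkl','rb'));T=C0['top']
g=lambda x,y,z:onz(w,x/1.25,y/1.25,z)
a=lambda v:np.arctan2(v[1],v[0])
s1,s2=g(370,120,.161),g(441,122,.161);sm=(s1+s2)/2
b1,b2=g(401,250,.192),g(398,400,.192)
dl,dr=g(296,300,.155),g(505,300,.155)
print('spout',sm,s1,s2,np.linalg.norm(s1-s2),'perp',a(s2-s1)+np.pi/2)
print('bar',b1,b2,np.linalg.norm(b1-b2),a(b1-b2),(b1+b2)/2)
print('disc',dl,dr,(dl+dr)/2,np.linalg.norm(dl-dr))
c=(b1+b2)/2;print('spoutang',a(sm-c))
print('tri spA',tri(ray(T,375+122/4,175+60/4),ray(w,441/1.25,122/1.25)),'spB',tri(ray(T,375+78/4,175+130/4),ray(w,370/1.25,120/1.25)))
print('barR top', tri(ray(T,375+390/4,175+237/4),ray(w,398/1.25,400/1.25)))
# handle: tip of outer part in wrist view
for z in(.06,.08,.11,.12):
  h=g(275,352,z);print(z,h,a(c-h))
E
```

```text
spout [ 0.55012643 -0.1558799   0.161     ] [ 0.53646075 -0.14781405  0.161     ] [ 0.56379212 -0.16394576  0.161     ] 0.03173698037151313 perp 1.0375941797407204
bar [ 0.52283452 -0.20106478  0.192     ] [ 0.48808087 -0.26082269  0.192     ] 0.06912903910771513 1.0440354676246972 [ 0.5054577  -0.23094373  0.192     ]
disc [ 0.45982467 -0.20497149  0.155     ] [ 0.55220492 -0.25618286  0.155     ] [ 0.50601479 -0.23057718  0.155     ] 0.10562535431975896
spoutang 1.034004781006201
tri spA (array([ 0.56317953, -0.16418608,  0.16365184]), [np.float64(0.00042362418678127816), np.float64(0.0004236241867813553)]) spB (array([ 0.53588875, -0.14764938,  0.15493632]), [np.float64(0.0004923429328161771), np.float64(0.0004923429328161705)])
barR top (array([ 0.48819297, -0.26113225,  0.19209415]), [np.float64(0.00034107619239002166), np.float64(0.00034107619239000437)])
0.06 [ 0.38525402 -0.24948519  0.06      ] 0.15304414387775825
0.08 [ 0.39535951 -0.24407752  0.08      ] 0.11873050715965677
0.11 [ 0.41051775 -0.23596602  0.11      ] 0.05285028876350932
0.12 [ 0.41557049 -0.23326218  0.12      ] 0.025787111115288686
```

Bar top z=0.192 and spout ≈0.16 agree with the text. Axis ≈(0.504,-0.2345), lid heading ≈1.04, target ≈0.02. Shift +4 mm along tool z, descend 66 mm and grip.

```bash
python3 -m inch '[{"ax":0,"ay":0,"az":0,"x":0,"y":0,"z":4,"hand":-1},{"ax":0,"ay":0,"az":0,"x":0,"y":22,"z":0,"hand":-1},{"ax":0,"ay":0,"az":0,"x":0,"y":22,"z":0,"hand":-1},{"ax":0,"ay":0,"az":0,"x":0,"y":22,"z":0,"hand":-1},{"ax":0,"ay":0,"az":0,"x":0,"y":0,"z":0,"hand":-1}]'
python3 -m inch '[{"ax":0,"ay":0,"az":0,"x":0,"y":0,"z":0,"hand":1},{"ax":0,"ay":0,"az":0,"x":0,"y":0,"z":0,"hand":1},{"ax":0,"ay":0,"az":0,"x":0,"y":0,"z":0,"hand":1},{"ax":0,"ay":0,"az":0,"x":0,"y":0,"z":0,"hand":1},{"ax":0,"ay":0,"az":0,"x":0,"y":0,"z":0,"hand":1}]' 60
python3 -m inch '[{"ax":0,"ay":0,"az":0,"x":0,"y":0,"z":0,"hand":1},{"ax":0,"ay":0,"az":0,"x":0,"y":0,"z":0,"hand":1},{"ax":0,"ay":0,"az":0,"x":0,"y":0,"z":0,"hand":1},{"ax":0,"ay":0,"az":0,"x":0,"y":0,"z":0,"hand":1},{"ax":0,"ay":0,"az":0,"x":0,"y":0,"z":0,"hand":1}]'
```

```text
time: 2.68
eef_pos: [0.5017, -0.2324, 0.1712]
tcp_rot: [-0.683, 0.18, -0.174, 0.686]
contact_force: [-0.6, -0.2, -0.7]
opening: 1.0
time: 3.1
eef_pos: [0.5049, -0.2348, 0.1778]
tcp_rot: [0.685, -0.176, 0.177, -0.684]
contact_force: [0.9, 0.5, 0.4]
opening: 0.297
time: 3.52
eef_pos: [0.503, -0.2338, 0.1776]
tcp_rot: [-0.685, 0.178, -0.175, 0.685]
contact_force: [-6.9, 3.1, 6.9]
opening: 0.13
```

Gripped: opening 0.13 ≈ 11 mm, and forces are low. Turn clockwise in steps.

```bash
python3 -m inch '[{"ax":0,"ay":0.1,"az":0,"x":0,"y":0.1,"z":0,"hand":1},{"ax":0,"ay":0.1,"az":0,"x":0,"y":0.1,"z":0,"hand":1},{"ax":0,"ay":0.1,"az":0,"x":0,"y":0.1,"z":0,"hand":1},{"ax":0,"ay":0.1,"az":0,"x":0,"y":0.1,"z":0,"hand":1},{"ax":0,"ay":0.1,"az":0,"x":0,"y":0.1,"z":0,"hand":1}]' 80
python3 -m inch '[{"ax":0,"ay":0.1,"az":0,"x":0,"y":0.1,"z":0,"hand":1},{"ax":0,"ay":0.1,"az":0,"x":0,"y":0.1,"z":0,"hand":1},{"ax":0,"ay":0.1,"az":0,"x":0,"y":0.1,"z":0,"hand":1},{"ax":0,"ay":0.1,"az":0,"x":0,"y":0.1,"z":0,"hand":1},{"ax":0,"ay":0,"az":0,"x":0,"y":0,"z":0,"hand":1}]'
python3 - <<'E'
from h import *
import pickle
s=get_state();M=R.from_quat(s['tcp_rot']).as_matrix();print(s['time'],s['eef_pos'],'heading',np.arctan2(M[1,2],M[0,2]),s['contact_force'],s['wrist_torque'],s['qpos'].round(2))
C={n:snap(n) for n in('wrist','top')};pickle.dump(C,open('c2.pkl','wb'))
cr=cv2.resize(C['top']['img'][130:300,360:540,::-1],None,fx=2.2,fy=2.2,interpolation=cv2.INTER_CUBIC)
a=cv2.resize(C['wrist']['img'][:,:,::-1],(400,374))[:374];b=cr[:374,:390]
cv2.imwrite('pics/p3.png',np.hstack([a,b]))
E
```

```text
time: 3.93
eef_pos: [0.503, -0.2338, 0.1771]
tcp_rot: [0.619, -0.343, 0.34, -0.619]
contact_force: [-6.7, 3.2, 6.8]
opening: 0.124
time: 4.35
eef_pos: [0.503, -0.2338, 0.1767]
tcp_rot: [0.54, -0.459, 0.456, -0.539]
contact_force: [-6.7, 2.7, 6.1]
opening: 0.125
4.35 [ 0.5030392  -0.23383836  0.17673987] heading 0.16354911687378074 [-6.67606505  2.66695288  6.11097022] [ 0.45166493  0.97378283 -0.18464076] [-0.62  0.09  1.93 -0.    1.13  0.79]
```

View pics/p3.png

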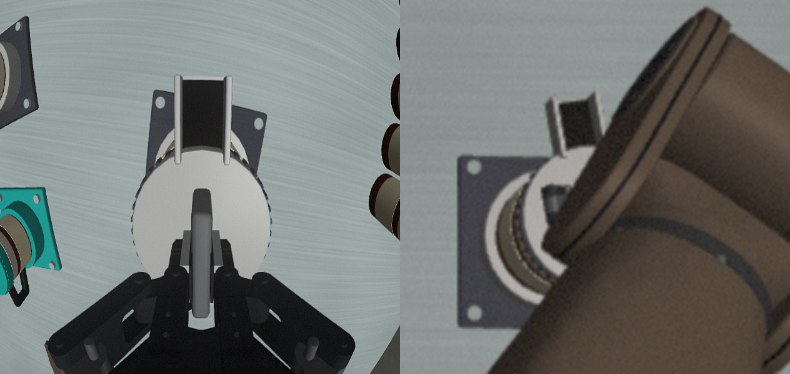

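The lid turns with the jaws: heading 0.164 rad, spout nearly in line in both views. I'll turn the remaining ≈0.14, then open and lift.

```bash
python3 -m inch '[{"ax":0,"ay":0.07,"az":0,"x":0,"y":0.1,"z":0,"hand":1},{"ax":0,"ay":0.07,"az":0,"x":0,"y":0,"z":0,"hand":1},{"ax":0,"ay":0,"az":0,"x":0,"y":0,"z":0,"hand":1},{"ax":0,"ay":0,"az":0,"x":0,"y":0,"z":0,"hand":1}]'
python3 -m inch '[{"ax":0,"ay":0,"az":0,"x":0,"y":0,"z":0,"hand":-1},{"ax":0,"ay":0,"az":0,"x":0,"y":0,"z":0,"hand":-1},{"ax":0,"ay":0,"az":0,"x":0,"y":0,"z":0,"hand":-1},{"ax":0,"ay":0,"az":0,"x":0,"y":0,"z":0,"hand":-1},{"ax":0,"ay":0,"az":0,"x":0,"y":0,"z":0,"hand":-1}]'
python3 -m inch '[{"ax":0,"ay":0,"az":0,"x":0,"y":0,"z":0,"hand":-1},{"ax":0,"ay":0,"az":0,"x":0,"y":0,"z":0,"hand":-1},{"ax":0,"ay":0,"az":0,"x":0,"y":-20,"z":0,"hand":-1},{"ax":0,"ay":0,"az":0,"x":0,"y":-25,"z":0,"hand":-1},{"ax":0,"ay":0,"az":0,"x":0,"y":-25,"z":0,"hand":-1}]'
python3 -m inch '[{"ax":0,"ay":0,"az":0,"x":0,"y":-20,"z":-20,"hand":-1},{"ax":0,"ay":0,"az":0,"x":25,"y":-15,"z":0,"hand":-1},{"ax":0,"ay":0,"az":0,"x":30,"y":0,"z":0,"hand":-1},{"ax":0,"ay":0,"az":0,"x":30,"y":0,"z":0,"hand":-1},{"ax":0,"ay":0,"az":0,"x":30,"y":0,"z":0,"hand":-1}]'
python3 -m inch '[{"ax":0,"ay":0,"az":0,"x":30,"y":0,"z":0,"hand":-1},{"ax":0,"ay":0,"az":0,"x":30,"y":0,"z":0,"hand":-1},{"ax":0,"ay":0,"az":0,"x":30,"y":0,"z":0,"hand":-1},{"ax":0,"ay":0,"az":0,"x":30,"y":0,"z":0,"hand":-1},{"ax":0,"ay":0,"az":0,"x":0,"y":0,"z":0,"hand":-1}]'
python3 - <<'E'
from h import *
import pickle
s=get_state();M=R.from_quat(s['tcp_rot']).as_matrix();print(s['time'],s['eef_pos'],'heading',np.arctan2(M[1,2],M[0,2]),s['contact_force'])
C={n:snap(n) for n in('top','side')};pickle.dump(C,open('c3.pkl','wb'))
f=lambda c,x,y:cv2.resize(c['img'][y:y+130,x:x+100,::-1],None,fx=4,fy=4,interpolation=cv2.INTER_CUBIC)
cv2.imwrite('pics/p4.png',np.hstack([f(C['top'],385,165),f(C['side'],322,130)]))
E
```

```text
time: 4.78
eef_pos: [0.503, -0.2338, 0.1766]
tcp_rot: [0.507, -0.495, 0.492, -0.506]
contact_force: [-6.6, 3.2, 7.2]
opening: 0.125
time: 5.2
eef_pos: [0.5043, -0.2345, 0.1752]
tcp_rot: [-0.507, 0.493, -0.493, 0.507]
contact_force: [-0.2, 0.1, -0.3]
opening: 0.825
time: 5.62
eef_pos: [0.5037, -0.2341, 0.2451]
tcp_rot: [0.507, -0.494, 0.492, -0.507]
contact_force: [1.1, -0.2, 0.5]
opening: 1.0
time: 6.03
eef_pos: [0.4874, -0.3511, 0.2812]
tcp_rot: [-0.507, 0.493, -0.494, 0.507]
contact_force: [1.0, -0.0, 0.7]
opening: 0.998
time: 6.45
eef_pos: [0.4894, -0.4747, 0.2792]
tcp_rot: [0.506, -0.494, 0.494, -0.505]
contact_force: [-0.7, -0.1, -0.7]
opening: 0.996
6.45 [ 0.48939921 -0.47467026  0.27917928] heading 0.022837930829396946 [-0.70193509 -0.05482205 -0.70249378]
```

View pics/p4.png

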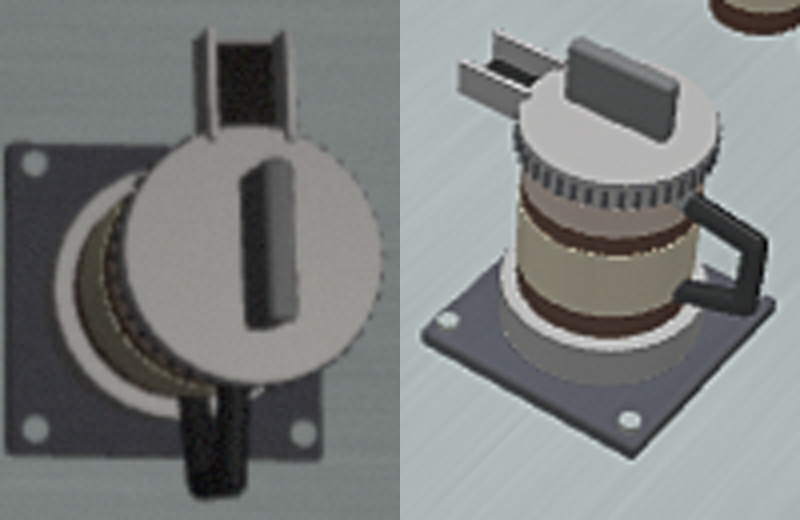

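Spout now points up (crop 203..290, 35) and handle points down (crop 215,490), with the robot clear. I'll check the angle numerically.

```bash
python3 - <<'E'
import pickle
from h import *
T,S=[pickle.load(open('c3.pkl','rb'))[k] for k in('top','side')]
p=lambda x,y,z:onz(T,385+x/4,165+y/4,z)
a=lambda v:np.arctan2(v[1],v[0])
s1,s2=p(203,32,.160),p(290,35,.160);sm=(s1+s2)/2
c=np.array([.5038,-.2343,0])
print('spout',a(sm-c),'edge',a(s1-s2)-np.pi/2,np.linalg.norm((sm-c)[:2]))
print('bar',a(p(282,165,.191)-p(285,312,.191)))
print('plate',a(p(35,163,.01)-p(35,430,.01)),a(p(35,430,.01)-p(303,432,.01))-np.pi/2)
q,e=tri(ray(T,385+235/4,165+480/4),ray(S,322+358/4,130+238/4));print('handle',q,a(c-q))
q,e=tri(ray(T,385+205/4,165+490/4),ray(S,322+345/4,130+298/4));print('handle low',q,a(c-q))
c0=pickle.load(open('c0.pkl','rb'))['top']['img'].astype(int);d=np.abs(c0-T['img'])[130:245,195:295].max(2);print('small jug change',d.max(),(d>40).sum())
E
```

```text
spout 0.014771366116475663 edge -0.015179716425786971 0.08889400619920043
bar -0.005055188047910242
plate -0.008731496161137837 0.006760000563886148
handle [ 0.4131424  -0.23625068  0.11752754] 0.0215136330127525
handle low [ 0.41177916 -0.23382684  0.07636275] -0.005141864163269443
small jug change 19 0
```

Spout ≈0.00±0.02, straight away from the handle ≈0.01: well within 0.2. The small jug is unchanged and the robot is clear.

```bash
python3 -c "
from plant import *
s=get_state();print(s['time'],s['contact_force'],abs(s['dq']).max());print(sign_off())"
```

```text
6.55 [-0.54017711 -1.19849629 -0.28870179] 0.03123018870296247
the job is handed in; nothing more can be done
None
```

I gripped the bar on the larger grey jug's lid and turned it about 1.02 rad clockwise. I then let go, backed the arm clear and handed the job in at 6.55 s. Sign-off gives no verdict.

- **Large lid:** the spout measures about 0.00 to 0.015 rad. Straight away from the handle measures about -0.005 to 0.02 rad, so the two agree within about 0.03 rad; the limit is 0.2. I did not measure the lid's speed after letting go.
- **Small lid:** there was no visible change around the smaller jug between the first and last top pictures.
- **Robot:** it ended about 0.24 m from the lid, with contact-force readings of about 1 N, the same as in free air.
- **Failed along the way:** the first set of moves was refused because every key must be given in each row. Nothing moved, and I resent them in full.
- **Disagreed:** the first angle estimates for the lid were spread between 1.04 and 1.13 rad. I used the wrist-camera value of 1.04, and the final pictures bore it out.

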